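# Nest the flared brackets, turn away the square channel

### The job

On the green cutting mat stand three loose orange prints and a fixed grey holder. Slide the two brackets with flared legs into the holder, flat side first, so that they sit snugly one inside the other, and push the square U-shaped channel, which will not nest, completely off the green mat onto the bare desk. Keep all three standing flat on the surface (slide them, never lift or tip them) and do not disturb the bottle, the mouse or the screwdriver.

Things in the scene. Friction and masses are not known exactly. Their poses are not given: they have to be found in the camera images.
- holder: Fixed grey wall standing on edge, same shape as a bracket: flat web 60 mm wide and a 50 mm leg at each end flared out at 45 degrees, 50 mm high. Origin at desk level. x: away from the robot, through the web: its outer face at x 20, inner face x 8.7; leg tips at x -21, y +-65 mm; open to -x. A bracket fully home has the same axes, its point at y 0 and x -11.3 (first) or -22.6 mm (second).
- mat_mid (a point): Centre of the green cutting mat, flush with the desk, fixed with the holder: 335 mm along x by 400 mm along y. Axes as the holder's; the holder's origin lies 102.5 mm towards +x from here.
- bracket_a_mid (a point): Loose orange bracket, about 100 g, same shape as the holder, standing on edge, 50 mm high. Point half-way up (25 mm over the desk). Flat web 60 mm wide, outer face at x +20, inner face at x +8.7 mm; legs 8 mm thick, 50 mm long, flare back at 45 degrees to tips at x -21, y +-65 mm; open to -x. x: the way the flat face looks, at the start within 20 degrees of the holder's; z up.
- bracket_b_mid (a point): The second loose orange bracket, identical to the first, point and axes as there.
- channel_mid (a point): Loose orange U-shaped channel, about 100 g, 70 mm by 70 mm seen from above, 50 mm high, walls 8 mm: a flat back wall at x = +35 mm (outside) and two parallel legs at y = +-35 mm (outside), open towards -x. Does not nest in the holder. The point is the centre of the square, half-way up (25 mm above the desk); z up.
- bottle: Bystander: dark steel drinking bottle with a wooden cap, 70 mm across, 190 mm high, standing; origin at the centre of its underside. Leave alone.
- mouse: Bystander: grey computer mouse with a green wheel, 90 by 60 mm, 30 mm high; origin at the centre of its underside. Leave alone.
- screwdriver: Bystander: yellow screwdriver 150 mm long lying along its x axis; origin on its underside at mid-length. Leave alone.
There are look-alikes about, which are no part of the job. Leave any brown or purple look-alike of the part that bears channel_mid alone.

How it is judged:
At the end, for the whole second after the job is handed in: Both brackets stand nested in the holder: each centre 6 to 28 mm behind the holder's origin along its axis (snug: 11.3 and 22.6), within 6 mm of its centre line and 0.1 rad of its direction, upright. The channel stands upright on the desk, its centre at least 32 mm outside a mat edge (x of bracket_a_mid in the frame of holder between -0.028 and -0.006 m and y of bracket_a_mid in the frame of holder between -0.006 and 0.006 m and angle between the x axis of each of bracket_a_mid, bracket_b_mid and the x axis of holder, either way round below 0.1 rad and height (world z) of each of bracket_a_mid, bracket_b_mid, channel_mid below 0.03 m and angle between each of bracket_a_mid, bracket_b_mid, channel_mid's own z axis and vertical below 0.1 rad and x of bracket_b_mid in the frame of holder between -0.028 and -0.006 m and y of bracket_b_mid in the frame of holder between -0.006 and 0.006 m and (y of channel_mid in the frame of holder above 0.232 m or y of channel_mid in the frame of holder below -0.232 m or x of channel_mid in the frame of holder above 0.097 m or x of channel_mid in the frame of holder below -0.302 m) and height (world z) of channel_mid above 0.015 m); the robot touches nothing.
It fails at once if a bracket or the channel is lifted more than 20 mm or tipped over (height (world z) of any of bracket_a_mid, bracket_b_mid, channel_mid above 0.045 m or angle between any of bracket_a_mid, bracket_b_mid, channel_mid's own z axis and vertical above 0.5 rad).
It fails at once if the bottle, the mouse or the screwdriver is moved more than 20 mm (distance of any of bottle, mouse, screwdriver from where it was at the start of the episode above 0.02 m).
It also fails if it takes over 72 s, if anything falls off the work surface, if the arm or the gripper's body presses on something with over 40 N, if the wrist force passes 120 N, or if a joint passes its speed limit or range.

### The arm

A 7-joint arm with a two-finger parallel gripper is mounted at the origin on the work surface. World frame = base frame: x ahead of the robot, y to its left, z up, the work surface at z = 0. Lengths are in m, angles in rad, forces in N, time in s.
With the tool pointing down it reaches from about 0.4 to 0.875 m from the base axis. Payload 19.3 kg.
Tool frame: the origin (TCP) lies at the very end of the fingers, on their centre line; the grasp point (between the pads) lies 19 mm behind it; z points along the fingers, y is the direction in which the jaws open and shut (so a half turn about z gives the same grasp; the last joint's range is limited). The gripper opens to 85 mm and grips with 20 to 120 N. Pads are 22 mm wide; open, the fingers measure 114 mm over their backs; the gripper's body (76 mm by 85 mm) begins 54 mm behind the grasp point. The pads swing forward as they close: fully open they stand 13 mm farther back than shut.
Start: joints at [1.101, 0.521, -0.036, 1.599, 0.021, 1.021, -0.113], TCP at [0.243, -0.576, 0.231] pointing down, gripper open.
Joint ranges: [-2.91, 2.91], [-0.3, 2.13], [-1.5, 1.42], [0.17, 2.43], [-1.26, 4.41], [0.16, 1.93], [-2.52, 2.52]. Speed limits (rad/s): [1.89, 1.89, 2.39, 2.39, 3.01, 3.01, 3.01].

### API

Orientations are given as [roll, pitch, yaw] about the fixed x, y, z axes, in that order (R = Rz(yaw) Ry(pitch) Rx(roll)).
In Python, from workcell import bot, grab_frame, calibration, workorder gives the robot as it stands.
- The arm moves only by the tool move_arm, never from a script. Its arguments are lists of equal length, an entry for each row: "jaw": the closure in counts, from 0 (fully open) to 255 (shut); "dp": the shift along the tool's x, y, z in units of 800 mm (1.0 is 800 mm), a list of three; "rotation": the turn, a rotation vector about the tool's x, y, z in units of pi rad (1.0 is pi rad), a list of three. In form: {"jaw": [jaw, ...], "dp": [[dx, dy, dz], ...], "rotation": [[rx, ry, rz], ...]}. A call has 1 to 10 rows; each row shifts and turns the commanded pose from where the row before left it, along the tool's axes as they then stand; what a row does not reach is not made up. A row lasts 1/8 s, in which the tool goes at most 62.5 mm and 10.7 degrees, less where a joint would pass 70% of its speed; a pose out of reach is approached as far as the arm can. A call with a number of a shift or a turn outside -1 to 1 is refused whole. A call with a gripper value outside its range is refused whole. The fingers move at their own pace and stop on an object; "squeeze" is the grip in N (left out, the last holds). Time passes only in rows, so rows that do not move let the fingers close. It gives the time, the measured TCP pose, the force and the opening at its end, in the units of the state.
- bot.observe(): the state, without advancing time (a new reading comes with each control period).
- grab_frame(name): name is "scene" or "top"; returns the picture (480x640x3 uint8, blue, green, red); there is no depth.
- calibration(name): a dict with "camera_matrix" (3x3 intrinsics, pixels), "dist" ([k1, k2, p1, p2, k3] as OpenCV has them; the pictures are not rectified), "T" (4x4, takes a point from camera to world coordinates). Camera axes: x right, y down, z forward; pixel columns grow to the right and rows downward; lengths in m; the calibration is good to about 2 mm. A picture is of the moment at which its call begins. calibration takes no time and is no camera call.
- workorder.job_done(): hands the job in, once; it reports no verdict.
The state is a dict: "clock": time; "qpos": joint angles; "qd": joint speeds; "joint_efforts": joint torques, N m; "position": TCP position; "tool_rot": TCP orientation; "force": force on the tool from outside, world axes, zero at the start; "moment": the same for the moment, N m; "grip_width": finger opening in m.
Only numpy, scipy, OpenCV 4.12 (cv2) and the standard library are available. Lean on these libraries where they do the work, as an engineer would, in place of code of your own. Each camera call takes 0.05 s, during which the arm holds its last target. There are 200 camera calls.

## Working session

There is one attempt and no reset: what is moved stays moved. The work goes in short steps, Python scripts to look and compute and a tool call to move; the robot and the scene stay as the last step left them, time stands still between calls to the robot, and variables do not carry over. Pictures are saved under pics/ and viewed, about 8 in all and at most 12, crops included, and the job is handed in when it is done.

Besides the shell and the picture viewer there is one more tool, called after "Call:" as a command line: name --argument value ..., lists and objects as JSON in quotes. move_arm: Moves the arm, as the interface text tells. Shifts and turns lie within -1 to 1; 1 stands for 800 mm of shift or pi rad of turn. Its arguments: {"type":"object","properties":{"jaw":{"type":"array","items":{"type":"number"}},"dp":{"type":"array","items":{"type":"array","items":{"type":"number","minimum":-1,"maximum":1}}},"rotation":{"type":"array","items":{"type":"array","items":{"type":"number","minimum":-1,"maximum":1}}},"squeeze":{"type":"number"}},"required":["jaw","dp","rotation"]}

```bash
mkdir -p pics; python3 - <<'E'
from workcell import bot, grab_frame, calibration
import cv2,numpy as np
for n in("top","scene"):
    cv2.imwrite(f"pics/{n}0.png",grab_frame(n)); c=calibration(n); print(n,np.round(c["camera_matrix"],1).tolist(),np.round(c["dist"],3),np.round(c["T"],3).tolist())
s=bot.observe(); print(s)
E
```

```text
top [[605.3, 0.0, 309.7], [0.0, 605.3, 227.4], [0.0, 0.0, 1.0]] [-0.203  0.     0.     0.     0.   ] [[-0.007, -0.989, 0.149, 0.399], [-1.0, 0.007, 0.001, 0.074], [-0.002, -0.149, -0.989, 1.266], [0.0, 0.0, 0.0, 1.0]]
scene [[445.3, 0.0, 315.6], [0.0, 445.3, 239.2], [0.0, 0.0, 1.0]] [-0.107  0.     0.     0.     0.   ] [[-0.26, 0.646, -0.718, 1.103], [0.965, 0.187, -0.181, 0.199], [0.017, -0.74, -0.672, 0.534], [0.0, 0.0, 0.0, 1.0]]
{'clock': 0.1, 'qpos': array([ 1.10078933,  0.52193821, -0.03632768,  1.59993593,  0.0211777 ,
        1.02107875, -0.11281492]), 'qd': array([ 4.36657337e-04, -2.32475902e-03, -1.62530153e-03, -1.92998146e-03,
        1.60976944e-03, -1.50099233e-03, -9.33914470e-05]), 'joint_efforts': array([ 5.32478516e-03, -9.28484130e+01,  1.98475935e+00, -3.70531118e+01,
        1.82341354e-02,  5.28925899e-03, -8.98730059e-05]), 'position': array([ 0.24313894, -0.57545458,  0.23079876]), 'tool_rot': array([-3.14061751e+00,  4.79791807e-05,  3.99769403e-01]), 'force': array([-0.44169529,  0.21558429,  0.06876595]), 'moment': array([0.0185627 , 0.02737192, 0.00832566]), 'grip_width': 0.08545636934300249}
```

View pics/top0.png

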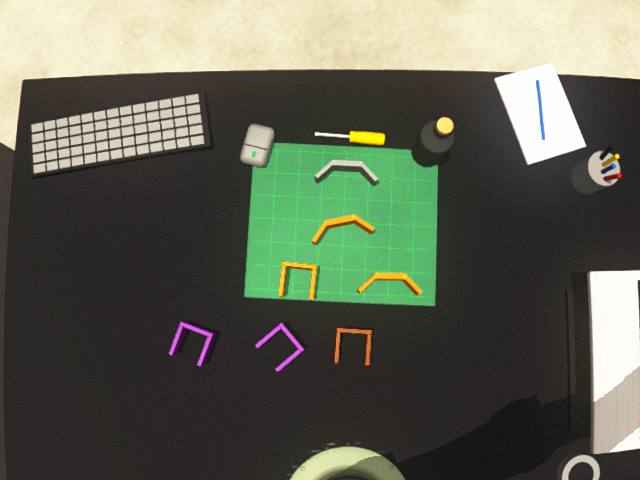

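View pics/scene0.png

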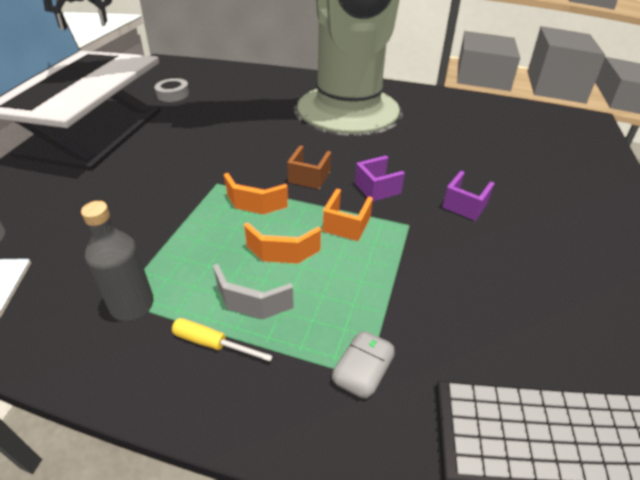

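```bash
cat > h.py <<'E'
from workcell import bot, grab_frame, calibration
import cv2,numpy as np
def cast(uv,z,n="top"):
    c=calibration(n);T=np.array(c["T"])
    p=cv2.undistortPoints(np.float64(uv).reshape(-1,1,2),np.array(c["camera_matrix"]),np.array(c["dist"])).reshape(-1,2)
    d=np.c_[p,np.ones(len(p))]@T[:3,:3].T
    return (T[:3,3]+d*((z-T[2,3])/d[:,2])[:,None])[:,:2]
def comps(mask,amin=100):
    cs,_=cv2.findContours(mask,cv2.RETR_EXTERNAL,cv2.CHAIN_APPROX_NONE)
    return [c[:,0] for c in cs if cv2.contourArea(c)>amin]
E
python3 - <<'E'
from h import *
im=cv2.imread("pics/top0.png")
hsv=cv2.cvtColor(im,cv2.COLOR_BGR2HSV)
g=cv2.inRange(hsv,(60,80,60),(90,255,255))
m=max(comps(g),key=cv2.contourArea)
q=cv2.approxPolyDP(cv2.convexHull(m),8,True)[:,0]; print("mat",q.tolist(),cast(q,0).round(4).tolist())
r=cv2.minAreaRect(cast(m,0).astype(np.float32));print(r)
o=cv2.inRange(hsv,(5,150,120),(25,255,255))
for lo in(120,200,235):
  o=cv2.inRange(hsv,(5,150,lo),(25,255,255))
  for c in comps(o,60):
    print(lo,c.mean(0).round(),cv2.contourArea(c),cv2.minAreaRect(cast(c,.05).astype(np.float32)))
gr=cv2.inRange(hsv,(0,0,100),(180,60,255)); gr[:,:310]=0;gr[:,385:]=0;gr[:150]=0;gr[200:]=0
for c in comps(gr,60): print("h",c.mean(0).round(),cv2.contourArea(c),cv2.minAreaRect(cast(c,.05).astype(np.float32)))
cv2.imwrite("pics/crop0.png",cv2.resize(im[145:310,240:445],None,fx=3.6,fy=3.6,interpolation=cv2.INTER_NEAREST))
E
```

```text
mat [[252, 166], [274, 142], [410, 149], [437, 164], [435, 305], [245, 297]] [[0.7251, 0.1984], [0.7784, 0.1512], [0.7614, -0.1445], [0.7278, -0.2026], [0.4239, -0.187], [0.4443, 0.211]]
((0.6014134287834167, 0.004400759935379028), (0.40292227268218994, 0.3378260135650635), 86.68929290771484)
120 [353. 342.] 296.5 ((0.34392327070236206, -0.009177710860967636), (0.06999923288822174, 0.06869968771934509), 85.46935272216797)
120 [389. 281.] 414.0 ((0.4689943790435791, -0.08473801612854004), (0.1296335607767105, 0.041624993085861206), 87.29517364501953)
120 [298. 277.] 372.5 ((0.4757198095321655, 0.10005021840333939), (0.07147962599992752, 0.07065100967884064), 83.28063201904297)
120 [341. 225.] 416.5 ((0.5828973054885864, 0.00998058170080185), (0.04397798702120781, 0.12925219535827637), 9.774687767028809)
200 [353. 342.] 177.0 ((0.3437764346599579, -0.008449096232652664), (0.06727341562509537, 0.0678660050034523), 85.30376434326172)
200 [390. 280.] 311.0 ((0.4693100154399872, -0.0854419693350792), (0.12763962149620056, 0.039900679141283035), 88.31729888916016)
200 [298. 276.] 292.5 ((0.4759725332260132, 0.10078101605176926), (0.06990908831357956, 0.06945162266492844), 83.22699737548828)
200 [341. 224.] 297.0 ((0.5845345258712769, 0.010343283414840698), (0.03996105492115021, 0.12853439152240753), 11.353239059448242)
235 [390. 280.] 278.0 ((0.46989065408706665, -0.08671198040246964), (0.12573795020580292, 0.03916680067777634), 87.3555679321289)
235 [298. 276.] 257.5 ((0.4759663939476013, 0.10077730566263199), (0.06944654881954193, 0.06900803744792938), 83.23888397216797)
235 [341. 224.] 259.5 ((0.584657609462738, 0.01095348596572876), (0.038830339908599854, 0.12696148455142975), 10.584382057189941)
h [346. 167.] 292.0 ((0.7034277319908142, -0.0013807862997055054), (0.12814143300056458, 0.04056521877646446), 87.64997100830078)
```

View pics/crop0.png

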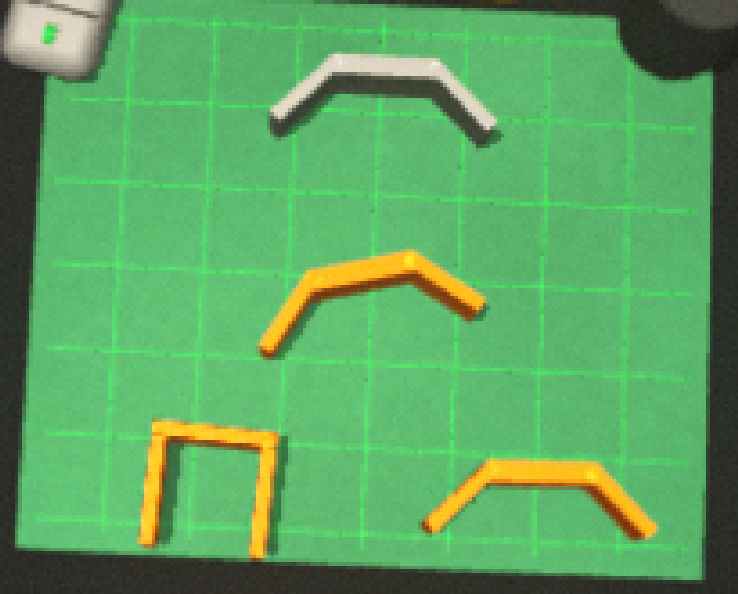

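Candidates for the channel: orange on the mat (top px 298,277), brown (353,342), purple (190,343) and (280,347). The crop confirms the orange one at (298,277): it is on the mat and the right colour. The brackets are at (341,225) and (389,281), the holder at (346,167), and the mat and holder measurements agree (about (0.704, -0.001), yaw about -3°).

I'll start with the middle bracket: swing above it with the fingers part closed.

Call:
move_arm --jaw '[170,170,170,170,170,170,170,170,170,170]' --dp '[[0.056,-0.0455,0],[0.056,-0.0455,0],[0.056,-0.0455,0],[0.056,-0.0455,0],[0.056,-0.0455,0],[0.056,-0.0455,0],[0.056,-0.0455,0],[0.056,-0.0455,0],[0.056,-0.0455,0],[0.056,-0.0455,0]]' --rotation '[[0,0,0],[0,0,0],[0,0,0],[0,0,0],[0,0,0],[0,0,0],[0,0,0],[0,0,0],[0,0,0],[0,0,0]]'

```text
clock: 1.35
position: [0.5148, -0.0643, 0.2312]
tool_rot: [3.142, 0.0, 0.4]
force: [0.7, -0.8, 0.3]
grip_width: 0.0287
```

```bash
cat >> h.py <<'E'
from scipy.spatial.transform import Rotation as R
def HF(x,y):  # holder frame -> world
    a=np.radians(-3); return np.array([.7039,-.0012])+np.array([[np.cos(a),-np.sin(a)],[np.sin(a),np.cos(a)]])@[x,y]
def plan(x,y,z,yaw,show=True):
    s=bot.observe(); r=R.from_euler("xyz",s["tool_rot"]); t=R.from_euler("xyz",[np.pi,0,yaw])
    d=np.array([x,y,z])-s["position"]
    print("t",round(s["clock"],2),"pos",s["position"].round(4),"rot",s["tool_rot"].round(3),"F",s["force"].round(1),"w",round(s["grip_width"],4))
    print(" shift if turned first",(t.inv().apply(d)/.8).round(4),"if shift first",(r.inv().apply(d)/.8).round(4),"mm",(np.linalg.norm(d)*1e3).round(1),"turn",((r.inv()*t).as_rotvec()/np.pi).round(4))
E
python3 -c "
from h import *
plan(.550,.0036,.11,.19)"
```

```text
t 1.35 pos [ 0.5148 -0.0643  0.2312] rot [3.142 0.    0.4  ] F [ 0.7 -0.8  0.3] w 0.0287
 shift if turned first [ 0.0593 -0.0751  0.1515] if shift first [ 0.0736 -0.0611  0.1515] mm 143.4 turn [0.     0.0001 0.0667]
```

Call:
move_arm --jaw '[170,170,170,170,170,170,170,170,170]' --dp '[[0,0,0],[0,0,0],[0.0297,-0.0375,0.03],[0.0296,-0.0376,0.03],[0,0,0.05],[0,0,0.0415],[0,0,0.045],[0,0,0.045],[0,0,0.033]]' --rotation '[[0,0,0.0333],[0,0,0.0334],[0,0,0],[0,0,0],[0,0,0],[0,0,0],[0,0,0],[0,0,0],[0,0,0]]'

```text
clock: 2.48
position: [0.5488, 0.0019, 0.01]
tool_rot: [-3.141, 0.001, 0.19]
force: [0.5, 0.4, 0.2]
grip_width: 0.0287
```

```bash
python3 - <<'E'
from h import *
p=HF(-.0113+8.7e-3-.011-.04,0); print(p)
plan(*p,.011,-.052)
im=grab_frame("top"); cv2.imwrite("pics/t1.png",cv2.resize(im[110:330,230:460],None,fx=3,fy=3))
E
```

```text
[0.65037346 0.00160521]
t 2.48 pos [0.5488 0.0019 0.01  ] rot [-3.141e+00  1.000e-03  1.900e-01] F [0.5 0.4 0.2] w 0.0287
 shift if turned first [ 0.1268 -0.0063 -0.0012] if shift first [ 0.1246  0.0243 -0.0014] mm 101.5 turn [-0.      0.0005  0.0771]
```

View pics/t1.png

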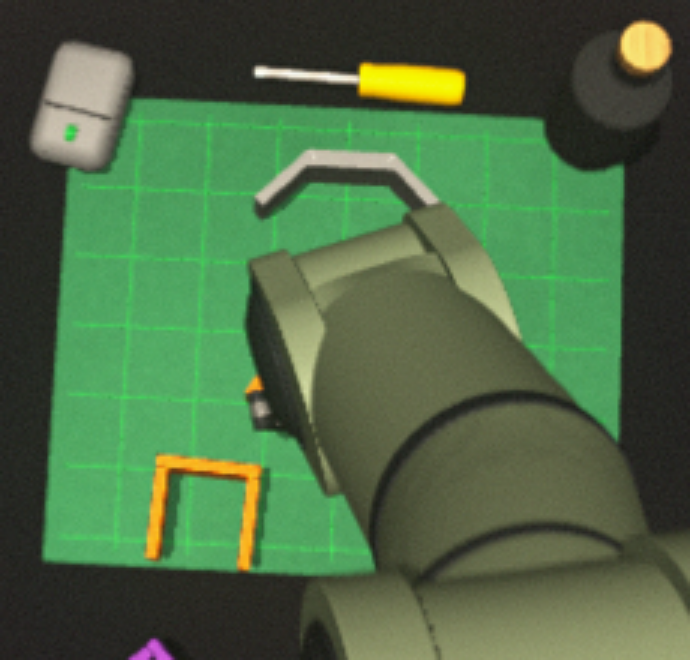

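Call:
move_arm --jaw '[170,170,170,170,170,170,170,170,170,170]' --dp '[[0.015,0,0],[0.015,0,0],[0.015,0,0],[0.0117,0.0021,0],[0.0117,0.0021,0],[0.0117,0.0021,0],[0.0117,0.0021,0],[0.0117,0.0021,0],[0.0117,0.0021,0],[0.0117,0.0021,0]]' --rotation '[[0,0,0],[0,0,0],[0,0,0],[0,0,0.011],[0,0,0.011],[0,0,0.011],[0,0,0.011],[0,0,0.011],[0,0,0.011],[0,0,0.011]]'

```text
clock: 3.78
position: [0.6516, 0.0025, 0.0117]
tool_rot: [-3.142, 0.0, -0.054]
force: [-0.3, 0.3, -1.0]
grip_width: 0.0285
```

```bash
python3 - <<'E'
from h import *
p=HF(-.0113+8.7e-3-.011,0); print(p)
plan(*p,.01,-.052)
im=grab_frame("scene"); cv2.imwrite("pics/s1.png",cv2.resize(im[150:360,140:420],None,fx=2.8,fy=2.8))
E
```

```text
[ 6.90318638e-01 -4.88230995e-04]
t 3.77 pos [0.6516 0.0025 0.0117] rot [-3.142  0.    -0.054] F [-0.3  0.3 -1. ] w 0.0285
 shift if turned first [0.0486 0.0013 0.0021] if shift first [0.0486 0.0012 0.0021] mm 38.9 turn [-0.      0.     -0.0006]
```

View pics/s1.png

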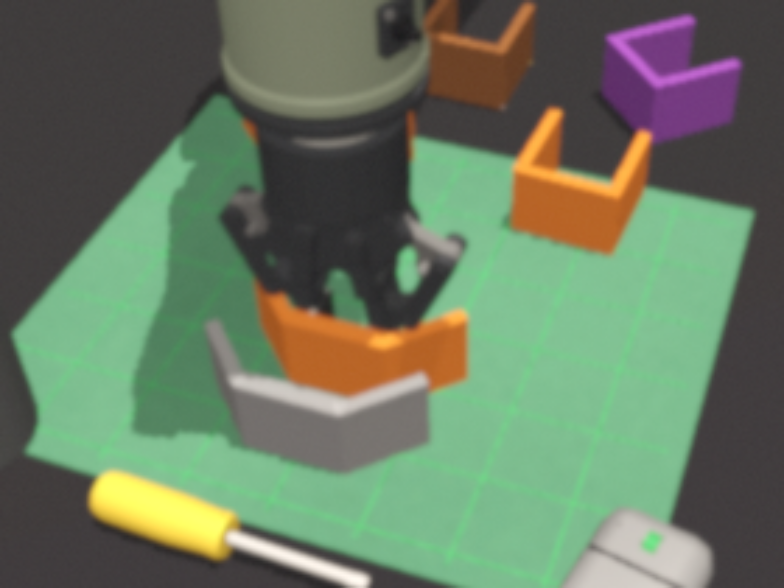

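The bracket (crop 370,350) is square to the holder just behind it. I'll push on in small steps.

Call:
move_arm --jaw '[170,170,170,170,170,170]' --dp '[[0.007,0.0002,0],[0.007,0.0002,0],[0.007,0.0002,0],[0.007,0.0002,0],[0.007,0.0002,0],[0.006,0.0002,0]]' --rotation '[[0,0,0],[0,0,0],[0,0,0],[0,0,0],[0,0,0],[0,0,0]]'

```text
clock: 4.58
position: [0.684, -0.0, 0.0117]
tool_rot: [-3.142, 0.0, -0.052]
force: [-0.7, 0.6, 1.1]
grip_width: 0.0281
```

Call:
move_arm --jaw '[170,170,170]' --dp '[[0.004,0,0],[0.003,0,0],[0,0,0]]' --rotation '[[0,0,0],[0,0,0],[0,0,0]]'

```text
clock: 4.95
position: [0.6878, -0.0003, 0.0115]
tool_rot: [3.141, 0.003, -0.052]
force: [-11.2, -0.6, 7.3]
grip_width: 0.0288
```

Call:
move_arm --jaw '[170,170,170]' --dp '[[0.003,0,0],[0.0025,0,0],[0,0,0]]' --rotation '[[0,0,0],[0,0,0],[0,0,0]]'

```text
clock: 5.32
position: [0.688, -0.0003, 0.0114]
tool_rot: [3.14, 0.012, -0.051]
force: [-44.1, 0.0, 33.0]
grip_width: 0.0285
```

The bracket is home: the force rose to 44 N without any further motion. Now I'll back off and go to the near bracket.

Call:
move_arm --jaw '[170,170,170,170,170,120,105,105]' --dp '[[-0.015,0,0],[-0.025,0,0],[-0.025,0,0],[0,0,-0.065],[0,0,-0.07],[0,0,0],[0,0,0],[0,0,0]]' --rotation '[[0,0,0],[0,0,0],[0,0,0],[0,0,0],[0,0,0],[0,0,-0.056],[0,0,-0.056],[0,0,-0.056]]'

```text
clock: 6.32
position: [0.6419, 0.0022, 0.12]
tool_rot: [3.141, -0.001, 0.482]
force: [-1.2, -0.4, 0.5]
grip_width: 0.0502
```

Call:
move_arm --jaw '[105,105,105,105,105,105]' --dp '[[0,0,0],[0,0,0],[0,0,0],[0,0,0],[0,0,0],[0,0,0]]' --rotation '[[0,0,-0.056],[0,0,-0.056],[0,0,-0.056],[0,0,-0.056],[0,0,-0.056],[0,0,-0.056]]'

```text
clock: 7.08
position: [0.6419, 0.0022, 0.1198]
tool_rot: [3.141, -0.0, 1.537]
force: [0.1, 0.1, 0.3]
grip_width: 0.0505
```

```bash
python3 - <<'E'
from h import *
plan(.4838,-.0861,.01,1.53)
im=grab_frame("top"); cv2.imwrite("pics/t2.png",im)
hsv=cv2.cvtColor(im,cv2.COLOR_BGR2HSV)
for c in comps(cv2.inRange(hsv,(5,150,200),(25,255,255)),60):
    print(c.mean(0).round(),cv2.contourArea(c),cv2.minAreaRect(cast(c,.05).astype(np.float32)))
E
```

```text
t 7.08 pos [0.6419 0.0022 0.1198] rot [ 3.141 -0.     1.537] F [0.1 0.1 0.3] w 0.0505
 shift if turned first [-0.1183 -0.1929  0.1372] if shift first [-0.1169 -0.1939  0.1371] mm 211.7 turn [ 0.0002 -0.      0.0023]
[380. 278.] 194.0 ((0.47750791907310486, -0.06185610219836235), (0.025474781170487404, 0.08974163979291916), 17.665264129638672)
[298. 276.] 274.0 ((0.4759742021560669, 0.10083658993244171), (0.06956612318754196, 0.06945406645536423), 83.23888397216797)
```

Call:
move_arm --jaw '[105,105,105,105,105,105,105,105]' --dp '[[-0.0292,-0.0485,0],[-0.0292,-0.0485,0],[-0.0292,-0.0485,0],[-0.0293,-0.0484,0],[0,0,0.05],[0,0,0.05],[0,0,0.036],[0,0,0]]' --rotation '[[0,0,0],[0,0,0],[0,0,0],[0,0,0],[0,0,0],[0,0,0.0023],[0,0,0],[0,0,0]]'

```text
clock: 8.12
position: [0.4822, -0.0848, 0.0097]
tool_rot: [-3.139, -0.0, 1.523]
force: [1.1, 0.2, 1.0]
grip_width: 0.0504
```

Call:
move_arm --jaw '[160,200,255,255,255]' --dp '[[0,0,0],[0,0,0],[0,0,0],[0,0,0],[0,0,0]]' --rotation '[[0,0,0],[0,0,0],[0,0,0],[0,0,0],[0,0,0]]' --squeeze 40

```text
clock: 8.75
position: [0.4837, -0.0855, 0.012]
tool_rot: [3.14, 0.0, 1.524]
force: [-1.5, -0.1, 11.7]
grip_width: 0.011
```

```bash
python3 - <<'E'
from h import *
p=HF(-.085+.01435,0); print(p)
plan(*p,.0105,1.571-.052)
E
```

```text
[0.63334682 0.00249754]
t 8.75 pos [ 0.4837 -0.0855  0.012 ] rot [3.14  0.    1.524] F [-1.5 -0.1 11.7] w 0.011
 shift if turned first [0.1195 0.1811 0.0019] if shift first [0.1186 0.1817 0.0021] mm 173.6 turn [0.0006 0.0002 0.0016]
```

Call:
move_arm --jaw '[255,255,255,255,255,255,255,255,255,255]' --dp '[[0.006,0.009,-0.0012],[0.0125,0.0192,0],[0.0125,0.0192,0],[0.0125,0.0192,0],[0.0125,0.0192,0],[0.0125,0.0192,0],[0.0125,0.0192,0],[0.0125,0.0192,0],[0.0125,0.0192,0],[0.0125,0.0192,0]]' --rotation '[[0,0,0],[0,0,0],[0,0,0],[0,0,0],[0,0,0],[0,0,0],[0,0,0],[0,0,0],[0,0,0],[0,0,0]]'

```text
clock: 10.0
position: [0.6339, 0.0038, 0.0121]
tool_rot: [3.142, -0.0, 1.524]
force: [-1.0, -1.3, 1.2]
grip_width: 0.0115
```

```bash
python3 - <<'E'
from h import *
p=HF(-.085+.01435,0); print(p)
plan(*p,.0105,1.571-.052)
im=grab_frame("scene"); cv2.imwrite("pics/s2.png",cv2.resize(im[150:360,140:420],None,fx=2.8,fy=2.8))
E
```

```text
[0.63334682 0.00249754]
t 10.0 pos [0.6339 0.0038 0.0121] rot [ 3.142 -0.     1.524] F [-1.  -1.3  1.2] w 0.0115
 shift if turned first [-0.0017 -0.0006  0.0019] if shift first [-0.0017 -0.0006  0.0019] mm 2.1 turn [ 0.     -0.0001  0.0017]
```

View pics/s2.png

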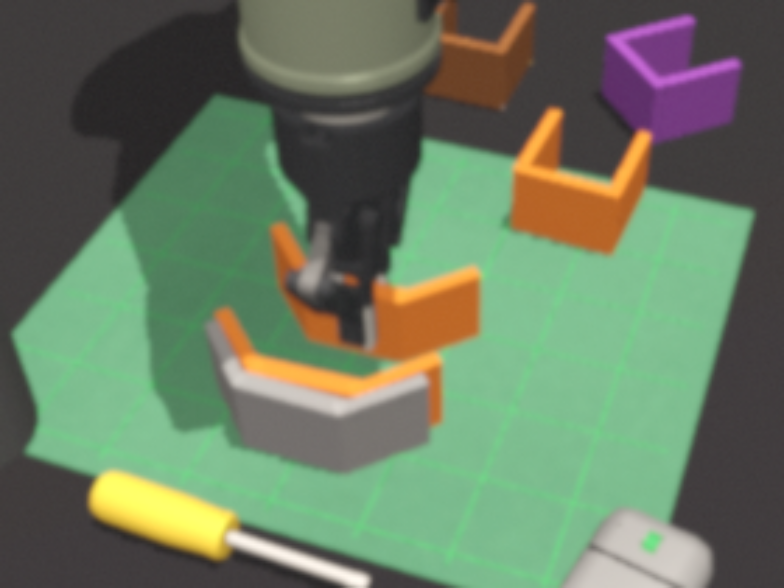

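Call:
move_arm --jaw '[255,200,130,105,105,105,105,105,170,170]' --dp '[[-0.0017,0,0],[0,0,0],[0,0,0],[0,0,0],[0,0,-0.03],[0,0,-0.04],[0,0,-0.04],[0,0,0],[0,0,0],[0,0,0]]' --rotation '[[0,0,0.0017],[0,0,0],[0,0,0],[0,0,0],[0,0,0],[0,0,0],[0,0,0],[0,0,0.0555],[0,0,0.0555],[0,0,0.0555]]'

```text
clock: 11.3
position: [0.6326, 0.0012, 0.1]
tool_rot: [3.142, 0.0, 0.99]
force: [-0.3, -1.0, -0.7]
grip_width: 0.0287
```

Call:
move_arm --jaw '[170,170,170,170,170,170]' --dp '[[0,0,0],[0,0,0],[0,0,0],[0,0,0],[0,0,0],[0,0,0]]' --rotation '[[0,0,0.0555],[0,0,0.0555],[0,0,0.0555],[0,0,0.0555],[0,0,0.0555],[0,0,0.0555]]'

```text
clock: 12.05
position: [0.6325, 0.0013, 0.0999]
tool_rot: [-3.142, 0.0, -0.056]
force: [0.6, 0.2, -0.3]
grip_width: 0.0287
```

```bash
python3 - <<'E'
from h import *
plan(*HF(-.12,0),.0105,-.052)
im=grab_frame("top"); cv2.imwrite("pics/t3.png",im)
hsv=cv2.cvtColor(im,cv2.COLOR_BGR2HSV)
for c in comps(cv2.inRange(hsv,(5,150,200),(25,255,255)),20):
    print(c.mean(0).round(),cv2.contourArea(c),cv2.minAreaRect(cast(c,.05).astype(np.float32)))
E
```

```text
t 12.05 pos [0.6325 0.0013 0.0999] rot [-3.142  0.    -0.056] F [ 0.6  0.2 -0.3] w 0.0287
 shift if turned first [-0.0607 -0.0016  0.1117] if shift first [-0.0607 -0.0013  0.1117] mm 101.8 turn [-0.      0.     -0.0013]
[298. 276.] 268.0 ((0.47586309909820557, 0.10084976255893707), (0.06956612318754196, 0.06923028081655502), 83.23888397216797)
[322. 211.] 62.0 ((0.6175331473350525, 0.04955243319272995), (0.008354482240974903, 0.042231492698192596), 41.6361083984375)
```

Call:
move_arm --jaw '[170,170,170,170,170,170,170]' --dp '[[-0.0607,-0.0013,0],[0,0,0.05],[0,0,0.06],[0.015,0,0],[0.015,0,0],[0.012,0,0],[0.01,0,0]]' --rotation '[[0,0,-0.0013],[0,0,0],[0,0,0],[0,0,0],[0,0,0],[0,0,0],[0,0,0]]'

```text
clock: 12.98
position: [0.6271, 0.0029, 0.0131]
tool_rot: [-3.141, -0.002, -0.046]
force: [-0.9, 0.3, 0.1]
grip_width: 0.0284
```

```bash
python3 - <<'E'
from h import *
plan(*HF(-.0249,0),.0105,-.052)
E
```

```text
t 12.97 pos [0.6271 0.0029 0.0131] rot [-3.141e+00 -2.000e-03 -4.600e-02] F [-0.9  0.3  0.1] w 0.0284
 shift if turned first [0.0651 0.0001 0.0032] if shift first [0.0651 0.0005 0.0033] mm 52.1 turn [-0.0001 -0.0005  0.0019]
```

Call:
move_arm --jaw '[170,170,170,170,170,170,170]' --dp '[[0.009,0,0.001],[0.009,0,0],[0.009,0,0],[0.009,0,0],[0.009,0,0],[0.008,0,0],[0.006,0,0]]' --rotation '[[0,0,0.0019],[0,0,0],[0,0,0],[0,0,0],[0,0,0],[0,0,0],[0,0,0]]'

```text
clock: 13.85
position: [0.6733, 0.0006, 0.011]
tool_rot: [-3.142, 0.0, -0.052]
force: [-2.3, 0.7, 2.5]
grip_width: 0.0282
```

Call:
move_arm --jaw '[170,170,170,170]' --dp '[[0.004,0,0],[0.003,0,0],[0.002,0,0],[0,0,0]]' --rotation '[[0,0,0],[0,0,0],[0,0,0],[0,0,0]]'

```text
clock: 14.35
position: [0.6761, 0.0003, 0.0109]
tool_rot: [3.141, 0.009, -0.052]
force: [-32.4, 2.6, 27.0]
grip_width: 0.0285
```

Both brackets are pushed home (second stop 11.9 mm behind the first, expected 11.3). Now back off and on to the channel.

Call:
move_arm --jaw '[170,170,170,170,170,130]' --dp '[[-0.015,0,0],[-0.025,0,0],[-0.025,0,0],[0,0,-0.065],[0,0,-0.07],[0,0,0]]' --rotation '[[0,0,0],[0,0,0],[0,0,0],[0,0,0],[0,0,0],[0,0,0.0213]]'

```text
clock: 15.1
position: [0.6305, 0.0028, 0.1235]
tool_rot: [-3.14, -0.007, -0.12]
force: [0.1, -0.5, -1.1]
grip_width: 0.0419
```

```bash
python3 - <<'E'
from h import *
plan(.4797,.1315,.0105,-.119)
E
```

```text
t 15.1 pos [0.6305 0.0028 0.1235] rot [-3.14  -0.007 -0.12 ] F [ 0.1 -0.5 -1.1] w 0.0419
 shift if turned first [-0.2063 -0.1373  0.1412] if shift first [-0.2075 -0.1368  0.1399] mm 228.2 turn [-0.0005 -0.0023 -0.0004]
```

Call:
move_arm --jaw '[130,130,130,130,130,130]' --dp '[[-0.0518,-0.0343,0],[-0.0518,-0.0343,0],[-0.0518,-0.0343,0],[-0.0518,-0.0343,0],[0,0,0.05],[0,0,0]]' --rotation '[[0,0,0],[0,0,0],[0,0,0],[0,0,0],[0,0,0],[0,0,0]]'

```text
clock: 15.85
position: [0.4754, 0.1314, 0.0778]
tool_rot: [3.14, 0.003, -0.118]
force: [-0.1, -0.9, 0.2]
grip_width: 0.0424
```

```bash
python3 - <<'E'
from h import *
plan(.4797,.1315,.0115,-.119)
E
```

```text
t 15.85 pos [0.4754 0.1314 0.0778] rot [ 3.14e+00  3.00e-03 -1.18e-01] F [-0.1 -0.9  0.2] w 0.0424
 shift if turned first [ 0.0053 -0.0008  0.0828] if shift first [ 0.0055 -0.0009  0.0828] mm 66.4 turn [0.0005 0.0009 0.0003]
```

Call:
move_arm --jaw '[130,130,130,180,220,255,255,255]' --dp '[[0.003,-0.0009,0.045],[0,0,0.037],[0,0,0],[0,0,0],[0,0,0],[0,0,0],[0,0,0],[0,0,-0.001]]' --rotation '[[0,0,0],[0,0,0],[0,0,0],[0,0,0],[0,0,0],[0,0,0],[0,0,0],[0,0,0]]' --squeeze 40

```text
clock: 16.85
position: [0.4795, 0.132, 0.0151]
tool_rot: [-3.141, -0.001, -0.119]
force: [-0.7, 1.1, -0.5]
grip_width: 0.0077
```

Call:
move_arm --jaw '[255,255,255,255,255,255,255,255,255,255]' --dp '[[-0.0007,-0.0106,0],[-0.0014,-0.0212,0],[-0.0014,-0.0212,0],[-0.0014,-0.0212,0],[-0.0014,-0.0212,0],[-0.0014,-0.0212,0],[-0.0014,-0.0212,0],[-0.0014,-0.0212,0],[-0.0014,-0.0212,0],[-0.0014,-0.0212,0]]' --rotation '[[0,0,0],[0,0,0],[0,0,0],[0,0,0],[0,0,0],[0,0,0],[0,0,0],[0,0,0],[0,0,0],[0,0,0]]'

```text
clock: 18.1
position: [0.4878, 0.2934, 0.0148]
tool_rot: [3.141, -0.0, -0.119]
force: [-0.9, -6.7, 10.9]
grip_width: 0.0074
```

Call:
move_arm --jaw '[255,255,180,130,130,130,130,130]' --dp '[[-0.0007,-0.0106,0],[0,0,0],[0,0,0],[0,0,0],[0,0,0],[0,0,-0.03],[0,0,-0.065],[0,0,-0.065]]' --rotation '[[0,0,0],[0,0,0],[0,0,0],[0,0,0],[0,0,0],[0,0,0],[0,0,0],[0,0,0]]'

```text
clock: 19.1
position: [0.4878, 0.3015, 0.1436]
tool_rot: [3.141, 0.001, -0.119]
force: [0.7, 0.4, -0.1]
grip_width: 0.0419
```

```bash
python3 - <<'E'
from h import *
plan(.35,.4,.2,-.119)
im=grab_frame("top"); cv2.imwrite("pics/t4.png",cv2.resize(im[100:340,180:450],None,fx=2.4,fy=2.4))
hsv=cv2.cvtColor(im,cv2.COLOR_BGR2HSV)
for lo in(120,200):
  for c in comps(cv2.inRange(hsv,(5,150,lo),(25,255,255)),60):
    print(c.mean(0).round(),cv2.contourArea(c),cv2.minAreaRect(cast(c,.05).astype(np.float32)))
E
```

```text
t 19.1 pos [0.4878 0.3015 0.1436] rot [ 3.141e+00  1.000e-03 -1.190e-01] F [ 0.7  0.4 -0.1] w 0.0419
 shift if turned first [-0.1857 -0.1018 -0.0706] if shift first [-0.1857 -0.1018 -0.0705] mm 178.5 turn [0.0001 0.0002 0.    ]
[358. 337.] 179.0 ((0.34987467527389526, -0.010188370943069458), (0.06863593310117722, 0.0559881255030632), 85.29129028320312)
[219. 270.] 221.5 ((0.48481306433677673, 0.27384623885154724), (0.06920858472585678, 0.07067159563302994), 83.52284240722656)
[346. 177.] 712.5 ((0.6844509243965149, -0.0002981424331665039), (0.1303100734949112, 0.05529949814081192), 86.65836334228516)
[347. 177.] 605.0 ((0.6855523586273193, 0.000583350658416748), (0.12820957601070404, 0.05320215970277786), 86.65950775146484)
```

View pics/t4.png

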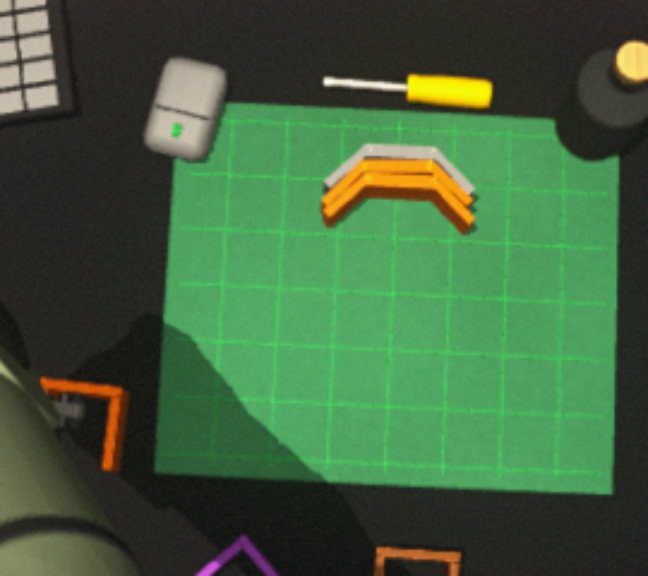

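The picture shows the two brackets nested in the holder (crop 400,180), the channel off the left edge of the mat (85,420), and the mouse, screwdriver and bottle where they were. The arm is clear of everything, so I'll hand in.

```bash
python3 -c "
from workcell import workorder
print(workorder.job_done())"
```

```text
the job is handed in; nothing more can be done
None
```

The job is handed in at about 19 s of the 72 s allowed. Both brackets are nested in the holder, and the orange channel stands on the bare desk off the left edge of the mat. No verdict was reported.

- **Brackets:** I pushed the middle bracket straight home with the part-open fingers. The near one I gripped by its web, slid into line behind it, released and pushed home. Each push ended on a hard stop (44 N and 32 N), and the two stops were 11.9 mm apart against 11.3 mm for a snug fit.
- **Fit seen from above:** the nested pair is centred within about 1 mm of the holder's centre line. It points within about 1° of the holder's direction and sits about 1–2 mm further back than perfectly snug, well inside the limits. I measured the two brackets only as a pair, not each alone.
- **Channel:** I gripped one leg and slid it about 170 mm to the left. Its centre is at y ≈ 0.263 m in the holder's frame, where at least 0.232 m is needed.
- **Surroundings:** the bottle, mouse and screwdriver look unmoved in the last picture, though I judged that by eye only. The gripper was open about 0.14 m above the desk, clear of everything.

No check failed. The only disagreement was in the holder's yaw: -2.3° from its own outline against -3.3° from the mat. I worked with -3°.

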